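# Run the tube rack past two lanes and load it into the third

## Robot

A 6-joint arm with a two-finger parallel gripper is mounted at the origin on a cart in front of the work surface, level with it; the furniture and walls round the work are solid. World frame = base frame: x ahead of the robot, y to its left, z up, the work surface at z = 0. Lengths are in m, angles in rad, forces in N, time in s.
With the tool pointing down it reaches from about 0.375 to 0.9 m from the base axis. Payload 3.1 kg.
Tool frame: the origin (TCP) lies on the centre line of the jaws, within the pads' length; the fingertips stand 25 mm ahead of it and the grasp point (between the pads) lies 6 mm ahead of it (manip.tips_ahead is the distance from the TCP to the fingertips, in m); z points along the fingers, y is the direction in which the jaws open and shut (so a half turn about z gives the same grasp; the last joint's range is limited). The gripper opens to 85 mm and grips with 20 to 120 N. Pads are 22 mm wide; open, the fingers measure 114 mm over their backs; the gripper's body (76 mm by 85 mm) begins 54 mm behind the grasp point. The pads swing forward as they close: fully open they stand 13 mm farther back than shut.
Start: joints at [-1.28, 0.527, 1.433, -0, 1.181, -0.178], TCP at [0.282, -0.558, 0.256] pointing down, gripper open.
Joint ranges: [-3.08, 3.08], [-0.75, 2.2], [0.22, 2.44], [-1.43, 4.57], [0, 2.65], [-2.85, 2.85]. Speed limits (rad/s): [2.79, 2.79, 3.14, 3.14, 3.14, 3.14].

## Interface

Orientations are given as a unit quaternion [x, y, z, w].
In Python, from station import manip gives the robot as it stands.
- The arm moves only by the tool play_rows, never from a script. Its argument "steps" is a list that holds one entry, the list of rows, each a list of 6 numbers: the shift along the tool's x, y, z in m, then the turn, a rotation vector about the tool's x, y, z in degrees. In form: [[[x, y, z, rx, ry, rz], ...]]. A call has 1 to 10 rows; each row shifts and turns the commanded pose from where the row before left it, along the tool's axes as they then stand; what a row does not reach is not made up. A row lasts 1/8 s, in which the tool goes at most 62.5 mm and 10.7 degrees, less where a joint would pass 70% of its speed; a pose out of reach is approached as far as the arm can. A call is refused whole if a number of a shift passes 0.0625 or a number of a turn 10.7, either way. A call with a gripper value outside its range is refused whole. "fingers" is the opening, from 0 (shut) to 1 (fully open), set as the call begins (left out, the last holds). The fingers move at their own pace and stop on an object; "squeeze" is the grip in N (left out, the last holds). Time passes only in rows, so rows that do not move let the fingers close. It gives the time, the measured TCP pose, the force and the opening at its end, in the units of the state.
- manip.sense(): the state, without advancing time (a new reading comes with each control period).
- manip.snapshot(name): name is "scene" or "top"; returns a dict with "img" (480x640x3 uint8, red, green, blue), "K" (3x3 intrinsics, pixels), "world_from_camera" (4x4, takes a point from camera to world coordinates). Camera axes: x right, y down, z forward; pixel columns grow to the right and rows downward; lengths in m; the calibration is good to about 2 mm. A picture is of the moment at which its call begins. There is no depth.
- manip.sign_off(): hands the job in, once; it reports no verdict.
Trained networks look in a picture, given as the dict that the camera call returned (one of the last four; its "shot" number tells which), for a name from the list of things; names that differ only in an ending like _2 or _b are one class to them, and where a whole thing is asked for, a point or a joint stands for the part that bears it (a point fixed in the world has none). Each returns a list of dicts, best first, with "score" (0 to 1); they miss things now and then, are a little off and sometimes report something else, mostly with a low value. They report only what shows in the picture. A call takes as long as a camera call.
- manip.regions_of(label, picture): "pixels" (480x640 bool, what is visible of it) and "rect" ([left, top, right, bottom] in pixels, round what is visible of it).
- manip.pinpoint(label, picture): "point" ([column, row] in pixels: a listed point, or the origin of a listed thing).
The state is a dict: "t": time; "q": joint angles; "qd": joint speeds; "tau": joint torques, N m; "tcp_pos": TCP position; "tool_rot": TCP orientation; "force": force on the tool from outside, world axes, zero at the start; "ft_torque": the same for the moment, N m; "finger_gap": opening from 0.0 (shut) to 1.0 (fully open).
Only numpy, scipy, OpenCV 4.12 (cv2) and the standard library are available. Lean on these libraries where they do the work, as an engineer would, in place of code of your own. Each camera call takes 0.05 s, during which the arm holds its last target.

## Task

The tube rack standing in the front channel of the analyser's loading tray, at its left end, belongs in the third lane from the left; lanes one and two stay free for urgent samples. With a fingertip run the rack along the channel behind the front rail, counting the gaps between the dividers as it passes them, stop it squarely in front of the third gap, then push its front face until the rack is fully home against the back stop, and take the hand away. Only push it: do not pinch, lift or tip it, do not let it enter another lane, and leave the loaded rack and the glassware beside the tray where they stand.

Things in the scene. Friction and masses are not known exactly. Their poses are not given: they have to be found in the camera images.
- tray: Fixed loading tray, floor 6 mm thick. x points into the lanes, away from the robot, y left, z up. Origin: underside, on the third lane's middle line, level with the dividers' rounded front ends (noses, x = 0). Six dividers 6 mm thick, tops at z = 28 mm, bound five lanes: gaps 36 mm wide, from the left at y = 84, 42, 0, -42, -84 mm. The floor runs from y = -111 to +190 mm.
- front_rail (a point): Point on the top of the tray's front rail, level with the third lane. The rail is 10 mm thick (x = -104 to -94 mm in the tray frame), its top at z = 14 mm, so 8 mm above the floor, along the whole front. Between it and the divider noses lies the flat channel, 94 mm wide in x, open at its left end.
- back_stop (a point): Point on the face of the back stop that closes all lanes (tray x = 86 mm, 34 mm high), at the third lane, 20 mm above the worktop.
- tube_rack: The white tube rack to load, loose, 0.11 to 0.22 kg, slides easily: 88 mm long (x), 30 mm wide (y), body 40 mm high, five capped tubes to 57 mm. Origin: centre of the underside; x points to its half-round far end, which leads into the lane. Flat upright sides. Starts in the channel, its length across it (6 mm play), left of all gaps. Pushed within 30 mm of the floor it stays upright.
- rack_front (a point): Centre of the tube rack's flat front face, which looks to the robot, 20 mm above its underside (44 mm in front of its origin). When the rack is home it stands 2 mm proud of the divider noses.
- loaded_rack: An equal rack, already home in the fifth lane (the last on the right); to be left alone. Origin: centre of its underside.
- beaker: Bystander: glass beaker, 66 mm over the lip, 72 mm high, on the worktop left of the tray. Origin: centre of its underside.
- weighing_bottle: Bystander: glass weighing bottle with lid, 39 mm across, 65 mm high, on the worktop right of the tray. Origin: centre of its underside.
- petri_dish: Bystander: glass petri dish, 70 mm across, 16 mm high, on the worktop right of the tray's front. Origin: centre of its underside.

How it is judged:
By the outcome, as a careful person would: the job done as asked, in the order asked, and still so for the second after the job is handed in, with the robot touching nothing.
It also fails if it takes over 51 s, if anything falls off the work surface, if the arm or the gripper's body presses on something with over 40 N, if the wrist force passes 120 N, or if a joint passes its speed limit or range.

## Working session

There is one attempt and no reset: what is moved stays moved. The work goes in short steps, Python scripts to look and compute and a tool call to move; the robot and the scene stay as the last step left them, time stands still between calls to the robot, and variables do not carry over. Pictures are saved under pics/ and viewed, and the job is handed in when it is done.

Besides the shell and the picture viewer there is one more tool, called after "Emit:" by a JSON object that holds its "name" and its "arguments", one argument or row to a line. play_rows: Moves the arm, as the interface text tells. Its arguments: {"type":"object","properties":{"steps":{"type":"array"},"fingers":{"type":"number"},"squeeze":{"type":"number"}},"required":["steps"]}

```bash
ls; mkdir -p pics; python3 - <<'E'
from station import manip
import cv2
print(manip.sense(), manip.tips_ahead)
for n in ("scene","top"):
    p=manip.snapshot(n); cv2.imwrite(f"pics/{n}0.png",p["img"][:,:,::-1])
    print(n,p["K"],p["world_from_camera"])
    for l in ["tray","front_rail","back_stop","tube_rack","rack_front","loaded_rack","beaker","weighing_bottle","petri_dish"]:
        print(l,[(r["point"],r["score"]) for r in manip.pinpoint(l,p)[:3]])
E
```

```text
pics
{'t': 0.0, 'q': array([-1.28048423e+00,  5.28469778e-01,  1.43390551e+00, -7.17105336e-06,
        1.18139302e+00, -1.78476453e-01]), 'qd': array([ 0.00047986, -0.0010635 , -0.00080367, -0.00092868, -0.00025373,
        0.00154339]), 'tau': array([ 1.13694712e-04, -4.42353165e+01, -1.78026491e+01, -2.94293341e-04,
        8.44705151e-03,  1.24010208e-05]), 'tcp_pos': array([ 0.28222365, -0.55690819,  0.25533032]), 'tool_rot': array([ 9.72654309e-01,  2.32255058e-01, -6.41076211e-05, -1.08594078e-03]), 'force': array([ 0.19912783,  0.16663103, -0.25739036]), 'ft_torque': array([-0.0302815 , -0.020823  , -0.05208726]), 'finger_gap': 1.0001879990977562} 0.025
scene [[528.24092099   0.         315.55500006]
 [  0.         528.24092099 242.56994551]
 [  0.           0.           1.        ]] [[-0.89783431 -0.28345489  0.33696716  0.22174219]
 [-0.44002708  0.60610033 -0.66258476  0.69620216]
 [-0.01642302 -0.74316601 -0.6689055   0.75941311]
 [ 0.          0.          0.          1.        ]]
tray [([338.4, 215.6], 0.95)]
front_rail [([379.5, 216.4], 0.98)]
back_stop [([301.9, 202.7]
[... 268 characters left out ...]
63)]
top [[486.64523376   0.         323.17361129]
 [  0.         486.64523376 242.92214416]
 [  0.           0.           1.        ]] [[ 1.95076730e-02 -9.87133416e-01  1.58704345e-01  4.30303588e-01]
 [-9.99804413e-01 -1.97768252e-02 -1.16616146e-04 -2.13466478e-02]
 [ 3.25378378e-03 -1.58671029e-01 -9.87326145e-01  1.06213284e+00]
 [ 0.00000000e+00  0.00000000e+00  0.00000000e+00  1.00000000e+00]]
tray []
front_rail [([396.9, 289.1], 0.62)]
back_stop [([381.5, 207.9], 0.66)]
tube_rack [([326.9, 274.7], 0.55)]
rack_front [([336.2, 295.1], 0.98)]
loaded_rack [([420.4, 221.4], 0.72)]
beaker [([274.6, 247.1], 0.96)]
weighing_bottle [([458.9, 233.8], 0.84)]
petri_dish [([464.0, 261.9], 0.57)]
```

```bash
python3 - <<'E'
import cv2
for n,(a,b,c,d) in {"scene":(140,330,240,430),"top":(180,320,250,490)}.items():
    i=cv2.imread(f"pics/{n}0.png")[a:b,c:d]
    s=min(800/i.shape[1],600/i.shape[0]); cv2.imwrite(f"pics/{n}0c.png",cv2.resize(i,None,fx=s,fy=s,interpolation=cv2.INTER_CUBIC)); print(n,s)
E
```

```text
scene 3.1578947368421053
top 3.3333333333333335
```

View pics/top0.png

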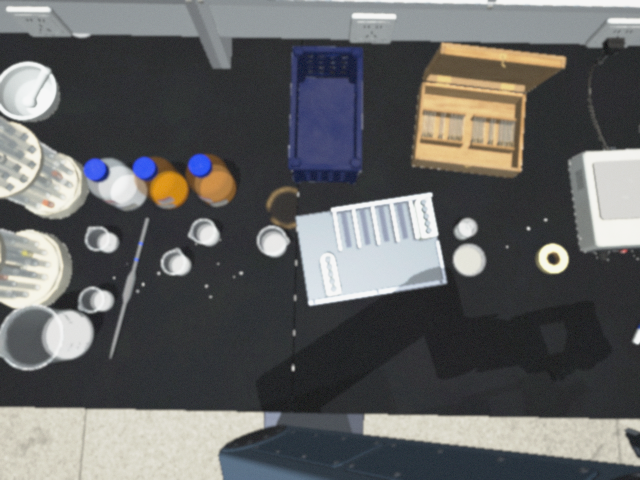

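View pics/scene0.png

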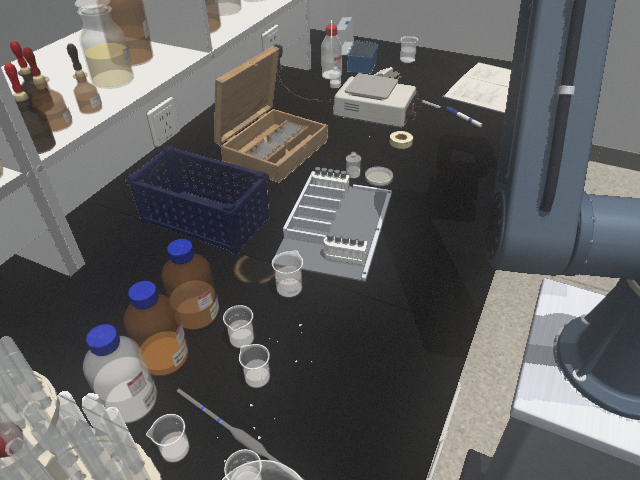

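View pics/top0c.png

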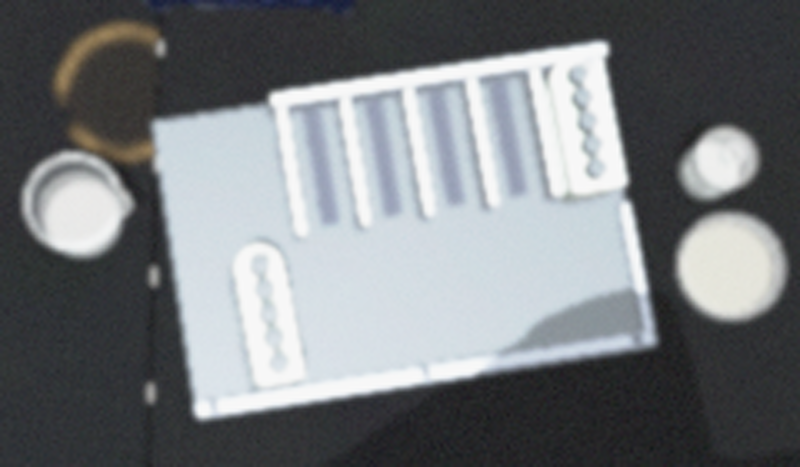

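View pics/scene0c.png

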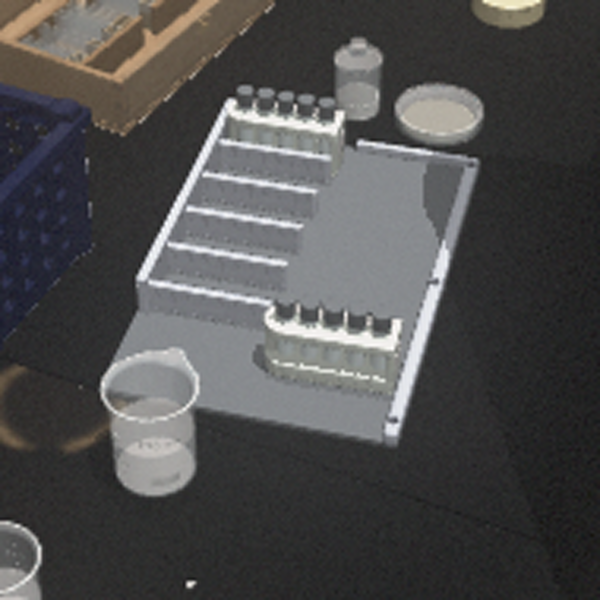

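```bash
cat > h.py <<'E'
import numpy as np, cv2
from scipy.optimize import least_squares
def proj(p,K,T):
    c=(np.asarray(p)-T[:3,3])@T[:3,:3]; q=c@K.T; return q[...,:2]/q[...,2:]
def place(L,x):
    L=np.asarray(L,float); c,s=np.cos(x[2]),np.sin(x[2])
    return np.c_[x[0]+c*L[:,0]-s*L[:,1], x[1]+s*L[:,0]+c*L[:,1], L[:,2]]
def back(uv,z,K,T):
    d=T[:3,:3]@np.linalg.inv(K)@np.array([*uv,1]); o=T[:3,3]; return o+d*(z-o[2])/d[2]
def fit(cams,x0):
    # cams: list of (K,T,L,uv)
    f=lambda x: np.concatenate([(proj(place(L,x),K,T)-uv).ravel() for K,T,L,uv in cams])
    r=least_squares(f,x0,loss='soft_l1'); return r.x,[ (proj(place(L,r.x),K,T)-uv).round(1).tolist() for K,T,L,uv in cams]
E
python3 - <<'E'
from h import *
from station import manip
ps=manip.snapshot("scene");pt=manip.snapshot("top")
np.savez("cal.npz",Ks=ps["K"],Ts=ps["world_from_camera"],Kt=pt["K"],Tt=pt["world_from_camera"])
Ks,Ts,Kt,Tt=ps["K"],ps["world_from_camera"],pt["K"],pt["world_from_camera"]
noses=[[0,y,.028] for y in (.105,.063,.021,-.021,-.063)]
rail=[[-.104,.190,.014],[-.104,-.111,.014]]
t=np.array([(302,236),(364,226),(430,217),(494,207),(556,197),(196,418),(657,348)])/3.3333+[250,180]-.35
s=np.array([(285,263),(300,226),(315,191),(330,158),(395,432),(477,160)])/3.158+[240,140]-.35
L=np.array(noses+rail)
x0=[.45,-.15,.15]
xa,r=fit([(Kt,Tt,L,t)],x0);print(xa,r)
xb,r=fit([(Ks,Ts,L[1:],s)],x0);print(xb,r)
xc,r=fit([(Kt,Tt,L,t),(Ks,Ts,L[1:],s)],x0);print(xc,r)
# rack
for n,p in(("s",ps),("t",pt)):
    for l,z in(("front_rail",.014),("back_stop",.020),("tube_rack",.006),("rack_front",.026),("loaded_rack",.006),("tray",0),("beaker",0),("weighing_bottle",0),("petri_dish",0)):
        for q in manip.pinpoint(l,p)[:1]:
            w=back(q["point"],z,p["K"],p["world_from_camera"])
            c,sn=np.cos(xc[2]),np.sin(xc[2]); d=w[:2]-xc[:2]
            print(n,l,w.round(4),"tray:",np.round([c*d[0]+sn*d[1],-sn*d[0]+c*d[1]],4),q["score"])
E
```

```text
[ 0.59866045 -0.16145175  0.17229214] [[[-0.2, 0.1], [0.5, 0.2], [-0.1, -0.1], [-0.1, 0.0], [0.5, 0.1], [-0.3, 0.0], [-0.3, -0.4]]]
[ 0.60104174 -0.16010457  0.17744791] [[[0.0, 0.1], [0.1, 0.0], [-0.0, -0.1], [-0.4, -0.3], [-0.1, 0.9], [0.5, -1.2]]]
[ 0.59970367 -0.16092554  0.17453344] [[[-0.4, -0.3], [0.3, -0.2], [-0.3, -0.5], [-0.3, -0.5], [0.2, -0.4], [-0.3, -0.3], [-0.5, -1.0]], [[0.6, 0.0], [0.8, -0.0], [0.7, -0.1], [0.3, -0.3], [0.4, 0.9], [1.2, -1.1]]]
s front_rail [ 0.4961 -0.1747  0.014 ] tray: [-0.1044  0.0044] 0.58
s back_stop [ 0.684  -0.1348  0.02  ] tray: [0.0875 0.0111] 0.66
s tube_rack [ 0.5291 -0.0403  0.006 ] tray: [-0.0485  0.1311] 0.92
s rack_front [ 0.4872 -0.0444  0.026 ] tray: [-0.0906  0.1343] 0.57
s loaded_rack [ 0.6463 -0.2403  0.006 ] tray: [ 0.0321 -0.0863] 0.8
s tray [ 0.5335 -0.0489  0.    ] tray: [-0.0457  0.1218] 0.58
s beaker [ 0.5987  0.0832 -0.    ] tray: [0.0414 0.2406] 0.57
s weighing_bottle [ 0.6298 -0.3205  0.    ] tray: [ 0.0019 -0.1623] 0.85
s petri_dish [ 0.5587 -0.332   0.    ] tray: [-0.0701 -0.1613] 0.64
t front_rail [ 0.5023 -0.1806  0.014 ] tray: [-0.0994 -0.0025] 0.64
t back_stop [ 0.6837 -0.1411  0.02  ] tray: [0.0862 0.0049] 0.9
t tube_rack [ 0.5305 -0.0346  0.006 ] tray: [-0.0462  0.1364] 0.92
t rack_front [ 0.486  -0.0483  0.026 ] tray: [-0.0925  0.1307] 0.68
t loaded_rack [ 0.6574 -0.2364  0.006 ] tray: [ 0.0437 -0.0843] 0.68
t tray [ 0.6088 -0.1617  0.    ] tray: [ 0.0088 -0.0024] 0.91
t beaker [0.5965 0.082  0.    ] tray: [0.0391 0.2398] 0.59
t weighing_bottle [ 0.6338 -0.3279  0.    ] tray: [ 0.0046 -0.1704] 0.72
t petri_dish [ 0.5715 -0.3345  0.    ] tray: [-0.058 -0.166] 0.77
```

Emit:
{"name": "play_rows", "arguments": {
  "steps": [
    [[0, 0, 0, 0, 0, -10.45], [0, 0, 0, 0, 0, -10.45], [0, 0, 0, 0, 0, -10.45], [0, 0, 0, 0, 0, -10.45], [0, 0, 0, 0, 0, -10.45], [0, 0, 0, 0, 0, -10.45], [0, 0, 0, 0, 0, -10.45], [0, 0, 0, 0, 0, 0]]
  ],
  "fingers": 0,
  "squeeze": 20
}}

```text
t: 3.0
tcp_pos: [0.2824, -0.5575, 0.2563]
tool_rot: [0.644, 0.765, -0.0, 0.0]
force: [0.1, 0.1, 0.2]
finger_gap: 0.002
```

```bash
cat >> h.py <<'E'
X=np.array([.5997,-.1609,.1745])
from scipy.spatial.transform import Rotation as R
def state(X=X):
    from station import manip
    s=manip.sense(); r=R.from_quat(s["tool_rot"]); c,sn=np.cos(X[2]),np.sin(X[2])
    def tr(p): d=p[:2]-X[:2]; return np.array([c*d[0]+sn*d[1],-sn*d[0]+c*d[1],p[2]])
    tip=s["tcp_pos"]+r.as_matrix()[:,2]*.025
    yaw=np.degrees(X[2])
    M=R.from_euler('z',-yaw,degrees=True)*r
    print("t%.2f"%s["t"],"tcp_tray mm",(tr(s["tcp_pos"])*1e3).round(1),"tip",(tr(tip)*1e3).round(1),"\nM",M.as_matrix().round(3).tolist(),"F_tray",(R.from_euler('z',-yaw,degrees=True).apply(s["force"])).round(1),"gap",round(s["finger_gap"],3))
    return s
E
python3 -c "
from h import *; s=state(); print(s['q'])"
```

```text
t3.00 tcp_tray mm [-381.3 -335.5  256.3] tip [-381.3 -335.5  231.3] 
M [[0.002, 1.0, 0.0], [1.0, -0.002, -0.0], [-0.0, 0.0, -1.0]] F_tray [0.2 0.1 0.2] gap 0.002
[-1.28049707e+00  5.27486699e-01  1.43269982e+00  5.72394069e-06
  1.18139764e+00 -1.45306528e+00]
```

Emit:
{"name": "play_rows", "arguments": {
  "steps": [
    [[0.05, 0.0315, 0, 0, 0, 0], [0.05, 0.0315, 0, 0, 0, 0], [0.05, 0.0315, 0, 0, 0, 0], [0.05, 0.0315, 0, 0, 0, 0], [0.05, 0.0315, 0, 0, 0, 0], [0.05, 0.0315, 0, 0, 0, 0], [0.05, 0.0315, 0, 0, 0, 0], [0.05, 0.0315, 0, 0, 0, 0], [0.05, 0.0315, 0, 0, 0, 0], [0.03, 0.02, 0, 0, 0, 0]]
  ]
}}

```text
t: 4.25
tcp_pos: [0.4985, -0.0295, 0.2566]
tool_rot: [0.643, 0.766, 0.0, 0.0]
force: [0.0, -0.8, -0.6]
finger_gap: -0.0
```

```bash
python3 - <<'E'
from h import *; s=state(); print(s['q'])
from station import manip
for n in ("scene","top"):
    p=manip.snapshot(n); cv2.imwrite(f"pics/{n}1.png",p["img"][:,:,::-1])
E
```

```text
t4.25 tcp_tray mm [-76.9 147.  256.6] tip [-76.9 147.  231.6] 
M [[0.001, 1.0, 0.001], [1.0, -0.001, -0.0], [-0.0, 0.001, -1.0]] F_tray [-0.1 -0.8 -0.6] gap -0.0
[-2.83493332e-01  3.58696111e-01  1.74223038e+00  3.59470313e-04
  1.04001270e+00 -4.57163452e-01]
```

View pics/top1.png

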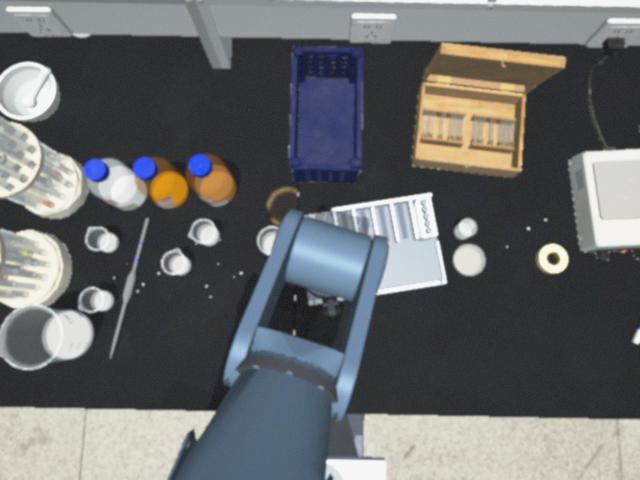

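View pics/scene1.png

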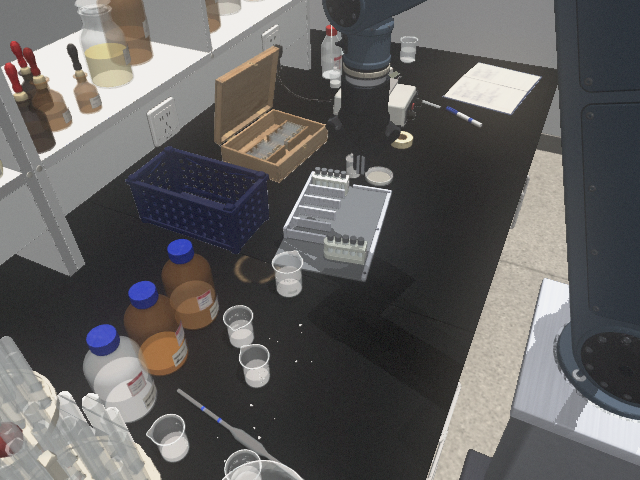

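Emit:
{"name": "play_rows", "arguments": {
  "steps": [
    [[0.038, 0.03, 0, 0, 0, 0], [0, 0, 0.05, 0, -5, 0], [0, 0, 0.05, 0, 0, 0], [0, 0, 0.04, 0, 0, 0], [0, 0, 0.02, 0, 0, 0], [0, 0, 0, 0, 0, 0], [0, 0, 0, 0, 0, 0]]
  ]
}}

```text
t: 5.22
tcp_pos: [0.523, 0.0004, 0.0975]
tool_rot: [0.643, 0.765, -0.028, 0.034]
force: [0.1, 0.1, -0.6]
finger_gap: -0.002
```

```bash
cat >> h.py <<'E'
def shot(tag,sc=((120,320),(220,480))):
    from station import manip
    p=manip.snapshot("scene"); (a,b),(c,d)=sc
    i=p["img"][a:b,c:d,::-1]; k=min(800/i.shape[1],600/i.shape[0]); print("scale",k)
    np.save(f"pics/{tag}.npy",p["img"]); cv2.imwrite(f"pics/{tag}.png",cv2.resize(i,None,fx=k,fy=k,interpolation=cv2.INTER_CUBIC)); return p
E
python3 - <<'E'
from h import *; s=state(); shot("a2")
E
```

```text
t5.22 tcp_tray mm [-47.5 172.2  97.5] tip [-47.4 170.   72.6] 
M [[0.002, 1.0, 0.001], [0.996, -0.001, -0.088], [-0.088, 0.001, -0.996]] F_tray [ 0.1  0.1 -0.6] gap -0.002
scale 3.0
```

View pics/a2.png

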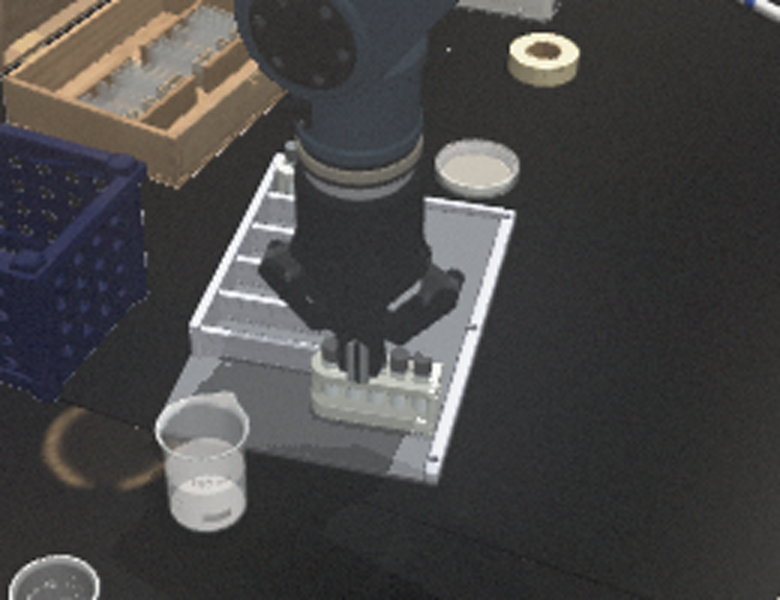

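Emit:
{"name": "play_rows", "arguments": {
  "steps": [
    [[0.012, 0, -0.001, 0, 0, 0], [0.0018, 0, 0.02, 0, 0, 0], [0.0018, 0, 0.02, 0, 0, 0], [0.0012, 0, 0.014, 0, 0, 0], [0, 0, 0, 0, 0, 0]]
  ]
}}

```text
t: 5.9
tcp_pos: [0.5198, 0.0135, 0.042]
tool_rot: [0.642, 0.766, -0.028, 0.033]
force: [-0.1, 0.3, 0.3]
finger_gap: -0.001
```

```bash
python3 - <<'E'
from h import *; s=state(); shot("a3")
E
```

```text
t5.90 tcp_tray mm [-48.4 185.6  42. ] tip [-48.4 183.5  17.1] 
M [[-0.001, 1.0, -0.001], [0.996, 0.001, -0.087], [-0.087, -0.001, -0.996]] F_tray [0.  0.3 0.3] gap -0.001
scale 3.0
```

View pics/a3.png

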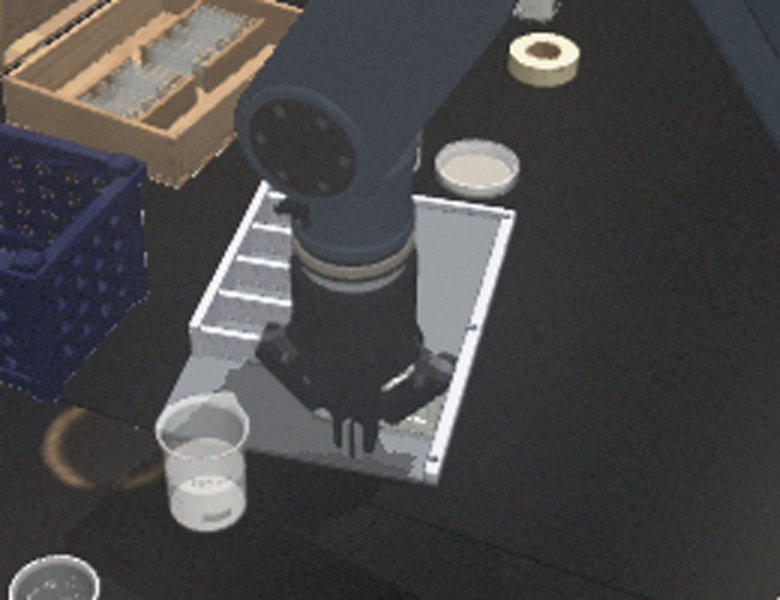

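Emit:
{"name": "play_rows", "arguments": {
  "steps": [
    [[-0.008, 0, 0.0007, 0, 0, 0], [-0.006, 0, 0.0005, 0, 0, 0], [-0.004, 0, 0.0003, 0, 0, 0], [-0.004, 0, 0.0003, 0, 0, 0], [-0.004, 0, 0.0004, 0, 0, 0], [-0.005, 0, 0.0004, 0, 0, 0], [-0.005, 0, 0.0004, 0, 0, 0], [-0.005, 0, 0.0004, 0, 0, 0], [-0.005, 0, 0.0004, 0, 0, 0], [-0.005, 0, 0.0004, 0, 0, 0]]
  ]
}}

```text
t: 7.2
tcp_pos: [0.5292, -0.0377, 0.0427]
tool_rot: [0.642, 0.765, -0.028, 0.033]
force: [0.3, 0.6, -0.3]
finger_gap: 0.004
```

```bash
python3 - <<'E'
from h import *; s=state(); shot("a4")
E
```

```text
t7.20 tcp_tray mm [-48.  133.6  42.7] tip [-48.  131.4  17.8] 
M [[-0.0, 1.0, -0.0], [0.996, 0.0, -0.087], [-0.087, -0.0, -0.996]] F_tray [ 0.4  0.6 -0.3] gap 0.004
scale 3.0
```

View pics/a4.png

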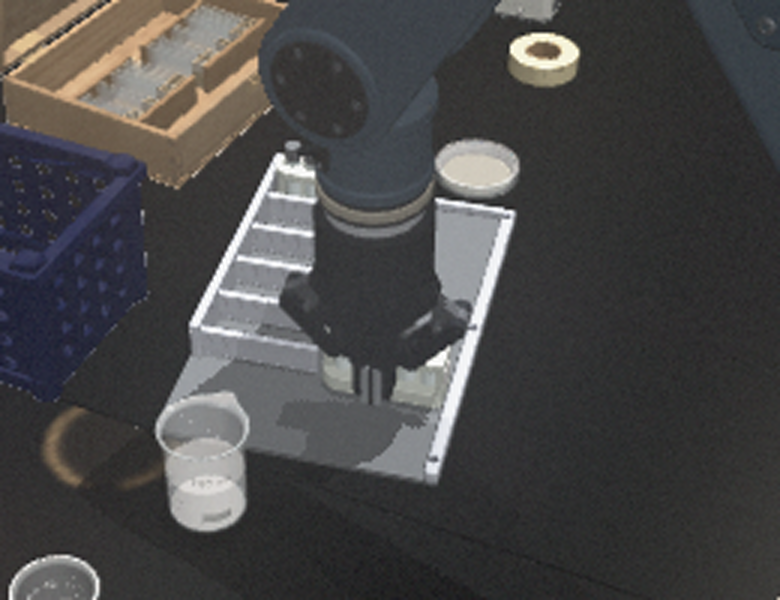

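Emit:
{"name": "play_rows", "arguments": {
  "steps": [
    [[-0.005, 0, 0.0004, 0, 0, 0], [-0.005, 0, 0.0004, 0, 0, 0], [-0.005, 0, 0.0005, 0, 0, 0], [-0.005, 0, 0.0004, 0, 0, 0], [-0.005, 0, 0.0004, 0, 0, 0], [-0.005, 0, 0.0005, 0, 0, 0], [-0.005, 0, 0.0004, 0, 0, 0], [-0.005, 0, 0.0004, 0, 0, 0], [-0.005, 0, 0.0005, 0, 0, 0], [-0.005, 0, 0.0004, 0, 0, 0]]
  ]
}}

```text
t: 8.5
tcp_pos: [0.538, -0.0871, 0.0428]
tool_rot: [0.642, 0.765, -0.028, 0.033]
force: [-1.0, -0.5, -0.7]
finger_gap: -0.0
```

```bash
python3 - <<'E'
from h import *; s=state(); shot("a5")
E
```

```text
t8.50 tcp_tray mm [-47.9  83.4  42.8] tip [-47.9  81.2  17.9] 
M [[-0.0, 1.0, 0.0], [0.996, 0.0, -0.087], [-0.087, 0.0, -0.996]] F_tray [-1.1 -0.3 -0.7] gap -0.0
scale 3.0
```

View pics/a5.png

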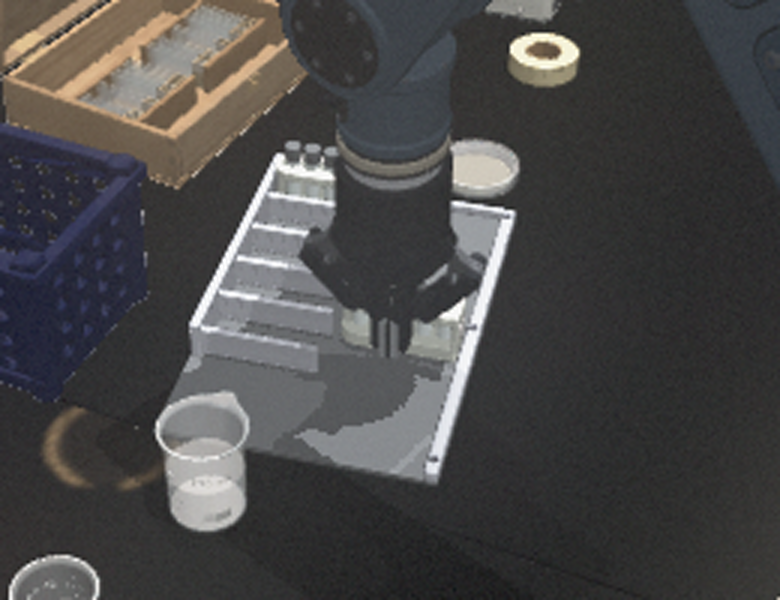

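Emit:
{"name": "play_rows", "arguments": {
  "steps": [
    [[-0.005, 0, 0.0004, 0, 0, 0], [-0.005, 0, 0.0004, 0, 0, 0], [-0.005, 0, 0.0005, 0, 0, 0], [-0.005, 0, 0.0004, 0, 0, 0], [-0.005, 0, 0.0004, 0, 0, 0], [-0.005, 0, 0.0005, 0, 0, 0], [-0.005, 0, 0.0004, 0, 0, 0], [-0.005, 0, 0.0004, 0, 0, 0], [-0.005, 0, 0.0005, 0, 0, 0], [-0.005, 0, 0.0004, 0, 0, 0]]
  ]
}}

```text
t: 9.8
tcp_pos: [0.5467, -0.1365, 0.0429]
tool_rot: [0.642, 0.765, -0.028, 0.033]
force: [0.1, 0.9, -2.0]
finger_gap: -0.0
```

```bash
python3 - <<'E'
from h import *; s=state(); shot("a6")
E
```

```text
t9.80 tcp_tray mm [-47.9  33.2  42.9] tip [-47.9  31.   18. ] 
M [[-0.0, 1.0, 0.0], [0.996, 0.0, -0.087], [-0.087, -0.0, -0.996]] F_tray [ 0.2  0.9 -2. ] gap -0.0
scale 3.0
```

View pics/a6.png

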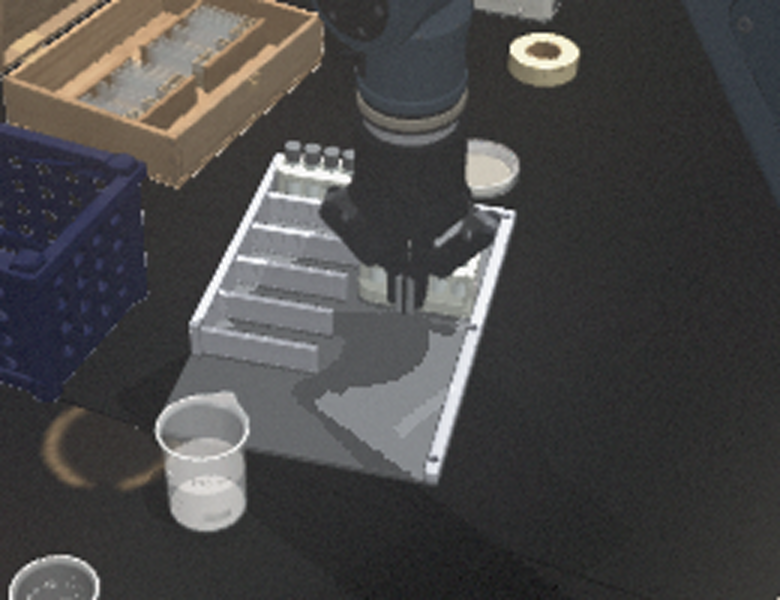

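Emit:
{"name": "play_rows", "arguments": {
  "steps": [
    [[0.015, 0, 0, 0, 0, 0], [0, 0, -0.05, 0, 0, 0], [0, 0, -0.055, 0, 0, 0], [0, 0, -0.055, 0, 0, 0], [-0.05, -0.02, 0, 0, 0, 0], [-0.055, -0.02, 0, 0, 0, 0], [-0.055, -0.02, 0, 0, 0, 0], [-0.055, -0.02, 0, 0, 0, 0], [-0.055, -0.02, 0, 0, 0, 0], [-0.05, 0, 0, 0, 0, 0]]
  ]
}}

```text
t: 11.1
tcp_pos: [0.4974, -0.4398, 0.2286]
tool_rot: [0.643, 0.765, -0.028, 0.032]
force: [-0.1, 0.2, 0.0]
finger_gap: -0.001
```

```bash
python3 - <<'E'
from h import *; s=state(); shot("a7",((130,280),(260,460)))
from station import manip
p=manip.snapshot("top"); i=p["img"][180:320,280:480,::-1]; np.save("pics/t7.npy",p["img"]); cv2.imwrite("pics/t7.png",cv2.resize(i,None,fx=4,fy=4,interpolation=cv2.INTER_CUBIC))
E
```

```text
t11.10 tcp_tray mm [-149.2 -256.9  228.6] tip [-149.2 -259.   203.7] 
M [[0.001, 1.0, -0.001], [0.996, -0.001, -0.086], [-0.086, -0.001, -0.996]] F_tray [-0.   0.2  0. ] gap -0.001
scale 4.0
```

View pics/a7.png

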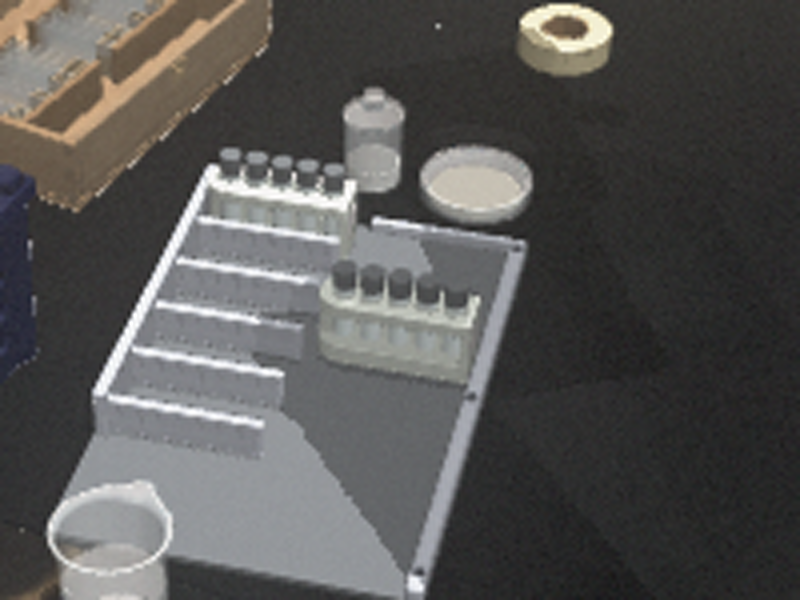

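View pics/t7.png

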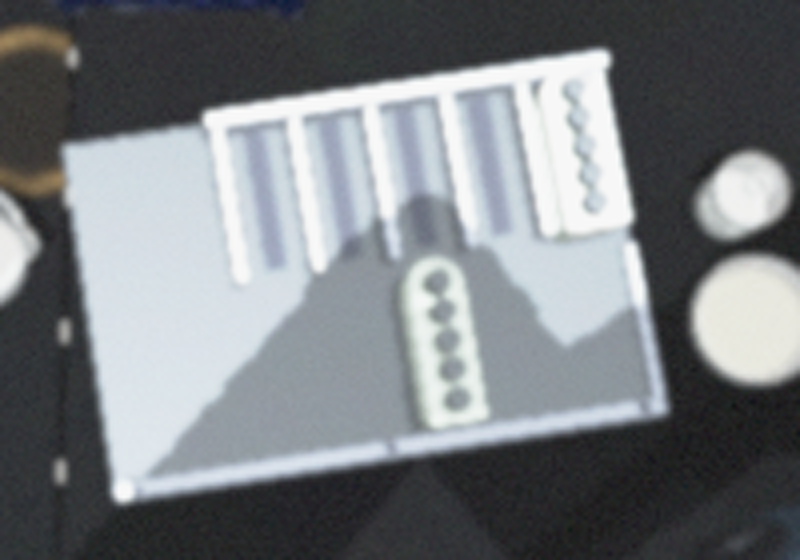

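```bash
python3 - <<'E'
from h import *
c=np.load("cal.npz");Ks,Ts,Kt,Tt=[c[k] for k in("Ks","Ts","Kt","Tt")]
tp=lambda a:np.array(a)/4+[280,180]-.375
sp=lambda a:np.array(a)/4+[260,130]-.375
noses=[[0,y,.028] for y in (.105,.063,.021,-.021,-.063)]
L=np.array(noses+[[-.104,.190,.014],[-.104,-.111,.014]])
t=tp([(241,281),(318,270),(394,258),(471,247),(548,235),(114,503),(668,413)])
s=sp([(264,424),(283,373),(303,322),(340,241),(414,590),(522,247)])
Ls=L[[0,1,2,4,5,6]]
for nm,f in(("t",[(Kt,Tt,L,t)]),("s",[(Ks,Ts,Ls,s)])):
    x,r=fit(f,X);print(nm,x,r)
    cc,sn=np.cos(x[2]),np.sin(x[2])
    tr=lambda w:np.round([1e3*(cc*(w[0]-x[0])+sn*(w[1]-x[1])),1e3*(-sn*(w[0]-x[0])+cc*(w[1]-x[1]))],1)
    K,T=f[0][:2]
    if nm=="t":
        pts=dict(caps=(.063,[(436,281),(442,312),(447,342),(453,371),(458,399)]),lcaps=(.063,[(573,90),(579,118),(584,146),(590,174),(596,202)]),top=(.046,[(437,256),(488,416),(426,430),(403,300),(470,300)])); g=tp
    else:
        pts=dict(caps=(.063,[(345,268),(373,273),(401,278),(429,285),(457,291)]),lcaps=(.063,[(230,155),(256,159),(282,163),(307,168),(333,173)]),bot=(.006,[(468,383)]),top=(.046,[(478,300),(470,320)])); g=sp
    for k,(z,a) in pts.items(): print(nm,k,[tr(back(q,z,K,T)).tolist() for q in g(a)])
E
```

```text
t [ 0.59971857 -0.16082207  0.17768588] [[[-0.1, 0.4], [-0.1, 0.2], [0.2, 0.1], [0.1, -0.1], [0.0, -0.2], [0.1, -0.4], [-0.3, -0.0]]]
t caps [[-19.8, 6.9], [-36.3, 6.7], [-52.0, 6.9], [-67.3, 6.6], [-81.9, 6.6]]
t lcaps [[69.0, -82.7], [53.7, -83.0], [38.5, -82.7], [23.2, -82.9], [8.1, -83.2]]
t top [[-4.7, 1.2], [-92.1, -10.0], [-94.2, 23.3], [-24.9, 23.1], [-30.5, -11.8]]
s [ 0.6000983  -0.16056045  0.16395791] [[[-1.0, -0.3], [-0.4, 0.1], [-0.3, 1.1], [-0.1, -0.4], [0.6, 0.4], [2.0, -1.8]]]
s caps [[-20.5, 8.1], [-36.2, 8.4], [-51.9, 8.7], [-67.8, 10.7], [-83.4, 11.8]]
s lcaps [[71.0, -79.8], [55.3, -79.9], [39.6, -79.9], [24.3, -78.9], [8.5, -77.9]]
s bot [[-94.2, 18.1]]
s top [[-92.4, -5.2], [-91.8, 13.2]]
```

Emit:
{"name": "play_rows", "arguments": {
  "steps": [
    [[0.05, 0, 0, 0, 0, 0], [0.055, 0.02, 0, 0, 0, 0], [0.055, 0.02, 0, 0, 0, 0], [0.055, 0.02, 0, 0, 0, 0], [0.055, 0.02, 0, 0, 0, 0], [0.05, 0.02, 0, 0, 0, 0], [0, 0, 0, 0, 0, 0], [0, 0, 0, 0, 0, 0]]
  ]
}}

```text
t: 12.2
tcp_pos: [0.5412, -0.1066, 0.2008]
tool_rot: [0.641, 0.766, -0.028, 0.033]
force: [0.4, -0.9, 0.6]
finger_gap: 0.0
```

```bash
python3 - <<'E'
from h import *; s=state()
E
```

```text
t12.20 tcp_tray mm [-48.2  63.6 200.8] tip [-48.2  61.5 175.9] 
M [[-0.002, 1.0, -0.001], [0.996, 0.002, -0.087], [-0.087, -0.001, -0.996]] F_tray [ 0.2 -0.9  0.6] gap 0.0
```

Emit:
{"name": "play_rows", "arguments": {
  "steps": [
    [[0, 0, 0.055, 0, 0, 0], [0, 0, 0.055, 0, 0, 0], [0, 0, 0.0485, 0, 0, 0], [0, 0, 0, 0, 0, 0], [-0.005, 0, 0.0004, 0, 0, 0], [-0.005, 0, 0.0004, 0, 0, 0], [-0.004, 0, 0.0004, 0, 0, 0], [0, 0, 0, 0, 0, 0]]
  ]
}}

```text
t: 13.2
tcp_pos: [0.5473, -0.1358, 0.0444]
tool_rot: [0.642, 0.765, -0.028, 0.035]
force: [0.6, 0.2, -0.4]
finger_gap: -0.001
```

```bash
python3 - <<'E'
from h import *; s=state()
E
```

```text
t13.20 tcp_tray mm [-47.3  33.8  44.4] tip [-47.2  31.6  19.5] 
M [[0.0, 1.0, 0.002], [0.996, -0.0, -0.089], [-0.089, 0.002, -0.996]] F_tray [ 0.6  0.1 -0.4] gap -0.001
```

Emit:
{"name": "play_rows", "arguments": {
  "steps": [
    [[-0.002, 0, 0.0002, 0, 0, 0], [-0.002, 0, 0.0002, 0, 0, 0], [-0.002, 0, 0.0002, 0, 0, 0], [0, 0, 0, 0, 0, 0]]
  ]
}}

```text
t: 13.7
tcp_pos: [0.5475, -0.1412, 0.0429]
tool_rot: [0.642, 0.765, -0.028, 0.033]
force: [-0.9, -0.5, -0.3]
finger_gap: -0.001
```

```bash
python3 - <<'E'
from h import *; s=state()
E
```

```text
t13.70 tcp_tray mm [-48.   28.4  42.9] tip [-48.   26.3  18. ] 
M [[-0.0, 1.0, -0.0], [0.996, 0.0, -0.087], [-0.087, -0.0, -0.996]] F_tray [-1.  -0.4 -0.3] gap -0.001
```

Emit:
{"name": "play_rows", "arguments": {
  "steps": [
    [[-0.001, 0, 0.0001, 0, 0, 0], [0, 0, 0, 0, 0, 0], [0.015, 0, 0, 0, 0, 0], [0, 0, -0.05, 0, 0, 0], [0, 0, -0.055, 0, 0, 0], [0, 0, -0.055, 0, 5, 0], [-0.05, -0.02, 0, 0, 0, 0], [-0.055, -0.02, 0, 0, 0, 0], [-0.055, -0.02, 0, 0, 0, 0], [-0.055, -0.02, 0, 0, 0, 0]]
  ]
}}

```text
t: 14.95
tcp_pos: [0.5009, -0.3398, 0.201]
tool_rot: [0.642, 0.766, 0.0, -0.0]
force: [0.5, 0.2, 0.5]
finger_gap: -0.003
```

Emit:
{"name": "play_rows", "arguments": {
  "steps": [
    [[-0.055, -0.02, 0, 0, 0, 0], [-0.05, 0, 0, 0, 0, 0], [0, 0, 0, 0, 0, 10], [0, 0, 0, 0, 0, 10], [0, 0, 0, 0, 0, 10], [0, 0, 0, 0, 0, 10], [0, 0, 0, 0, 0, 10], [0, 0, 0, 0, 0, 10], [0, 0, 0, 0, 0, 10], [0, 0, 0, 0, 0, 10]]
  ]
}}

```text
t: 16.2
tcp_pos: [0.5, -0.4448, 0.2006]
tool_rot: [0.985, 0.171, -0.0, -0.001]
force: [0.9, 0.6, 0.8]
finger_gap: -0.002
```

Emit:
{"name": "play_rows", "arguments": {
  "steps": [
    [[0, 0, 0, 0, 0, 10], [0, 0, 0, 0, 5, 0], [0, 0, 0, 0, 0, 0]]
  ]
}}

```text
t: 16.58
tcp_pos: [0.499, -0.4451, 0.2006]
tool_rot: [0.995, 0.087, 0.043, -0.005]
force: [0.5, -0.2, 0.3]
finger_gap: -0.005
```

```bash
python3 - <<'E'
from h import *; s=state(); print(s["q"]); shot("a8",((130,280),(260,460)))
from station import manip
p=manip.snapshot("top"); i=p["img"][180:320,280:480,::-1]; np.save("pics/t8.npy",p["img"]); cv2.imwrite("pics/t8.png",cv2.resize(i,None,fx=4,fy=4,interpolation=cv2.INTER_CUBIC))
E
```

```text
t16.57 tcp_tray mm [-148.5 -262.4  200.6] tip [-146.4 -262.4  175.7] 
M [[0.996, -0.001, 0.086], [-0.001, -1.0, 0.002], [0.086, -0.002, -0.996]] F_tray [ 0.5 -0.3  0.3] gap -0.005
[-0.92706379  0.63058293  1.40591066  0.08800866  1.06950937  0.42902363]
scale 4.0
```

View pics/a8.png

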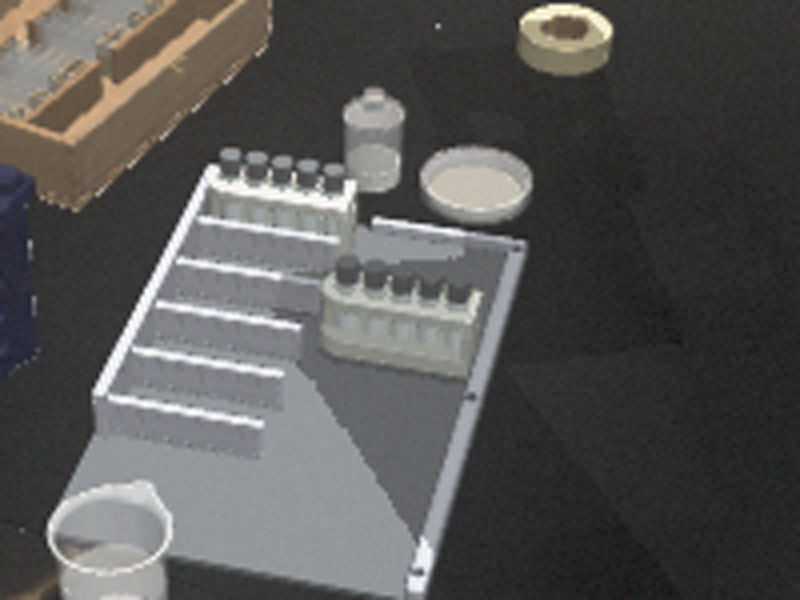

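View pics/t8.png

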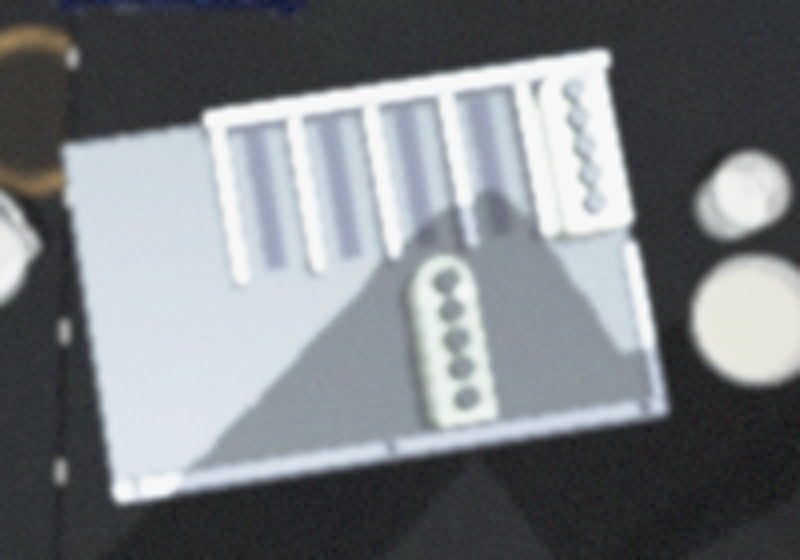

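```bash
python3 - <<'E'
from h import *
c=np.load("cal.npz");Kt,Tt=c["Kt"],c["Tt"]
tp=lambda a:np.array(a)/4+[280,180]-.375
x=[.5997,-.1608,.1777];cc,sn=np.cos(x[2]),np.sin(x[2])
im=np.load("pics/t8.npy"); g=cv2.resize(cv2.cvtColor(im,cv2.COLOR_RGB2GRAY)[180:320,280:480],None,fx=4,fy=4,interpolation=cv2.INTER_CUBIC).astype(float)
for q in [(446,279),(451,309),(456,339),(462,368),(467,398),(573,90),(579,118),(584,146),(590,174),(596,202)]:
    q0=q
    for _ in range(3):
        a,b=int(round(q0[0])),int(round(q0[1])); w=g[b-9:b+10,a-9:a+10]; w=np.clip(np.percentile(w,60)-w,0,None)
        yy,xx=np.mgrid[b-9:b+10,a-9:a+10]; q0=((w*xx).sum()/w.sum(),(w*yy).sum()/w.sum())
    w=back(tp(q0),.063,Kt,Tt); print(np.round(q0,1),round(1e3*(cc*(w[0]-x[0])+sn*(w[1]-x[1])),1),round(1e3*(-sn*(w[0]-x[0])+cc*(w[1]-x[1])),1))
E
```

```text
[442.4 283.5] -21.6 3.8
[448.7 311.6] -36.6 3.2
[453. 342.] -52.5 3.9
[457.5 368.8] -66.5 4.0
[463.9 399.3] -82.5 3.6
[569.8  96.1] 66.0 -80.4
[574.7 125.2] 50.2 -80.0
[581.7 153.9] 34.5 -80.7
[585.4 179.5] 20.8 -80.0
[588.8 205. ] 7.1 -79.2
```

Emit:
{"name": "play_rows", "arguments": {
  "steps": [
    [[0, -0.052, 0, 0, 0, 0], [0.005, -0.052, 0, 0, 0, 0], [0.005, -0.052, 0, 0, 0, 0], [0.005, -0.052, 0, 0, 0, 0], [0.005, -0.052, 0, 0, 0, 0], [0, 0, 0, 0, 0, 0], [0, 0, 0, 0, 0, 0]]
  ]
}}

```text
t: 17.55
tcp_pos: [0.4753, -0.187, 0.2032]
tool_rot: [0.995, 0.088, 0.044, -0.003]
force: [0.2, -0.1, -0.6]
finger_gap: 0.002
```

```bash
python3 - <<'E'
from h import *; s=state()
E
```

```text
t17.55 tcp_tray mm [-127.    -4.1  203.2] tip [-124.8   -4.1  178.3] 
M [[0.996, 0.002, 0.088], [0.002, -1.0, -0.002], [0.088, 0.002, -0.996]] F_tray [ 0.2 -0.1 -0.6] gap 0.002
```

Emit:
{"name": "play_rows", "arguments": {
  "steps": [
    [[-0.0045, -0.004, 0.052, 0, 0, 0], [-0.0045, 0, 0.052, 0, 0, 0], [-0.003, 0, 0.035, 0, 0, 0], [-0.0016, 0, 0.018, 0, 0, 0], [0, 0, 0, 0, 0, 0]]
  ]
}}

```text
t: 18.18
tcp_pos: [0.4738, -0.184, 0.0436]
tool_rot: [0.995, 0.086, 0.043, -0.004]
force: [0.5, -0.4, 0.5]
finger_gap: -0.002
```

```bash
python3 - <<'E'
from h import *; s=state(); shot("a9",((130,280),(260,460)))
E
```

```text
t18.18 tcp_tray mm [-128.    -0.9   43.6] tip [-125.9   -0.8   18.7] 
M [[0.996, -0.001, 0.086], [-0.002, -1.0, 0.001], [0.086, -0.001, -0.996]] F_tray [ 0.4 -0.5  0.5] gap -0.002
scale 4.0
```

View pics/a9.png

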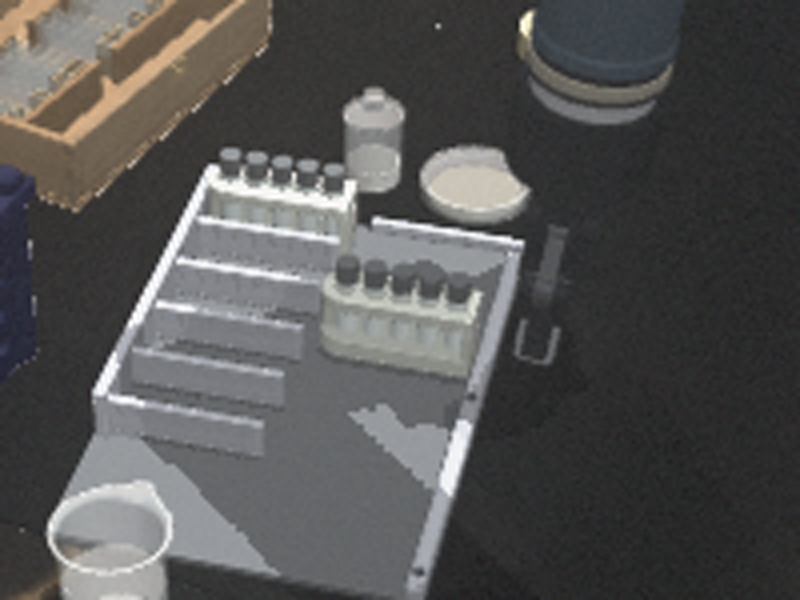

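Emit:
{"name": "play_rows", "arguments": {
  "steps": [
    [[0.006, -0.0005, -0.0008, 0, 0, 0], [0.006, 0, 0.0005, 0, 0, 0], [0.005, 0, 0.0004, 0, 0, 0], [0.004, 0, 0.0003, 0, 0, 0], [0.004, 0, 0.0003, 0, 0, 0], [0.004, 0, 0.0003, 0, 0, 0], [0.004, 0, 0.0003, 0, 0, 0], [0.004, 0, 0.0003, 0, 0, 0], [0.004, 0, 0.0003, 0, 0, 0], [0, 0, 0, 0, 0, 0]]
  ]
}}

```text
t: 19.48
tcp_pos: [0.5146, -0.1752, 0.047]
tool_rot: [0.995, 0.087, 0.044, -0.004]
force: [-0.4, -0.6, 0.4]
finger_gap: 0.001
```

```bash
python3 - <<'E'
from h import *; s=state(); shot("b1",((130,280),(260,460)))
E
```

```text
t19.48 tcp_tray mm [-86.3   0.7  47. ] tip [-84.1   0.7  22.1] 
M [[0.996, 0.0, 0.088], [0.0, -1.0, -0.001], [0.088, 0.001, -0.996]] F_tray [-0.5 -0.5  0.4] gap 0.001
scale 4.0
```

View pics/b1.png

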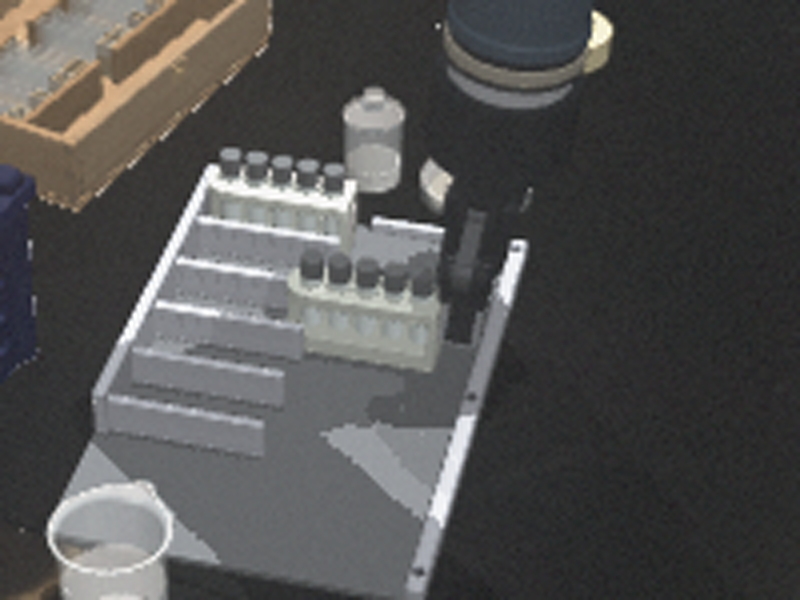

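Emit:
{"name": "play_rows", "arguments": {
  "steps": [
    [[0.004, 0, 0.0004, 0, 0, 0], [0.005, 0, 0.0005, 0, 0, 0], [0.005, 0, 0.0005, 0, 0, 0], [0.005, 0, 0.0005, 0, 0, 0], [0.005, 0, 0.0005, 0, 0, 0], [0.005, 0, 0.0005, 0, 0, 0], [0.005, 0, 0.0005, 0, 0, 0], [0.005, 0, 0.0005, 0, 0, 0], [0.005, 0, 0.0005, 0, 0, 0], [0, 0, 0, 0, 0, 0]]
  ]
}}

```text
t: 20.78
tcp_pos: [0.5583, -0.1675, 0.0464]
tool_rot: [0.995, 0.087, 0.044, -0.004]
force: [-0.3, 0.6, -0.5]
finger_gap: -0.004
```

```bash
python3 - <<'E'
from h import *; s=state(); shot("b2",((130,280),(260,460)))
E
```

```text
t20.77 tcp_tray mm [-41.9   0.7  46.4] tip [-39.7   0.7  21.5] 
M [[0.996, 0.0, 0.088], [0.001, -1.0, -0.001], [0.088, 0.001, -0.996]] F_tray [-0.2  0.6 -0.5] gap -0.004
scale 4.0
```

View pics/b2.png

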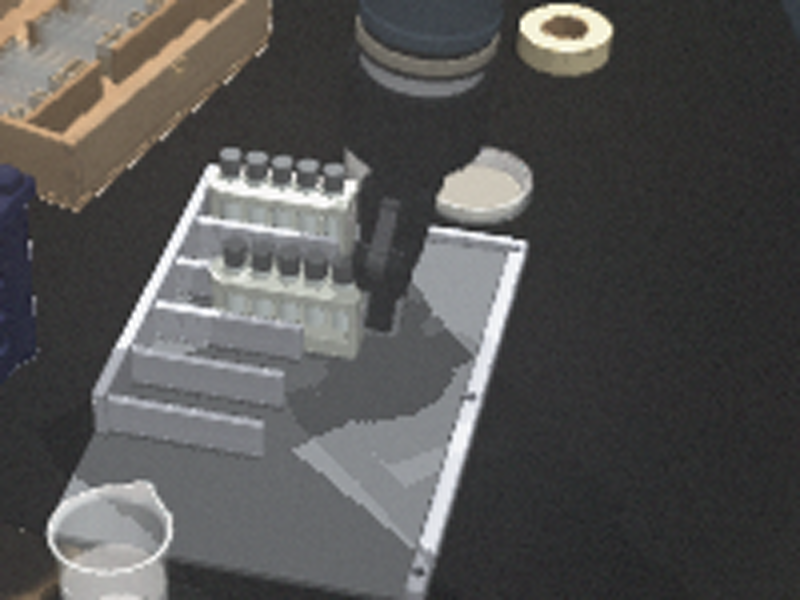

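Emit:
{"name": "play_rows", "arguments": {
  "steps": [
    [[0.005, 0, 0.0005, 0, 0, 0], [0.005, 0, 0.0005, 0, 0, 0], [0.005, 0, 0.0005, 0, 0, 0], [0.004, 0, 0.0004, 0, 0, 0], [0.003, 0, 0.0003, 0, 0, 0], [0.002, 0, 0.0002, 0, 0, 0], [0, 0, 0, 0, 0, 0]]
  ]
}}

```text
t: 21.7
tcp_pos: [0.5816, -0.1632, 0.0461]
tool_rot: [0.995, 0.087, 0.044, -0.004]
force: [-0.1, 0.1, 0.3]
finger_gap: 0.0
```

```bash
python3 - <<'E'
from h import *; s=state()
E
```

```text
t21.70 tcp_tray mm [-18.3   0.9  46.1] tip [-16.1   0.9  21.2] 
M [[0.996, 0.0, 0.088], [0.0, -1.0, -0.0], [0.088, 0.0, -0.996]] F_tray [-0.   0.1  0.3] gap 0.0
```

Emit:
{"name": "play_rows", "arguments": {
  "steps": [
    [[0.001, 0, 0.0001, 0, 0, 0], [0.001, 0, 0.0001, 0, 0, 0], [0, 0, 0, 0, 0, 0]]
  ]
}}

```text
t: 22.08
tcp_pos: [0.5833, -0.1628, 0.046]
tool_rot: [0.995, 0.087, 0.043, -0.004]
force: [0.3, -0.5, 0.4]
finger_gap: 0.002
```

```bash
python3 - <<'E'
from h import *; s=state()
E
```

```text
t22.07 tcp_tray mm [-16.5   0.9  46. ] tip [-14.3   0.9  21.1] 
M [[0.996, 0.0, 0.087], [0.0, -1.0, 0.0], [0.087, -0.0, -0.996]] F_tray [ 0.2 -0.6  0.4] gap 0.002
```

Emit:
{"name": "play_rows", "arguments": {
  "steps": [
    [[0.001, 0, 0.0001, 0, 0, 0], [0.001, 0, 0.0001, 0, 0, 0], [0, 0, 0, 0, 0, 0]]
  ]
}}

```text
t: 22.45
tcp_pos: [0.5851, -0.1625, 0.046]
tool_rot: [0.995, 0.087, 0.043, -0.004]
force: [-1.7, -0.9, 0.7]
finger_gap: -0.005
```

Emit:
{"name": "play_rows", "arguments": {
  "steps": [
    [[0.001, 0, 0.0001, 0, 0, 0], [0, 0, 0, 0, 0, 0]]
  ]
}}

```text
t: 22.7
tcp_pos: [0.5852, -0.1622, 0.0459]
tool_rot: [0.995, 0.087, 0.042, -0.004]
force: [-6.4, -1.6, 2.6]
finger_gap: 0.001
```

```bash
python3 - <<'E'
from h import *; s=state(); shot("b3",((130,280),(260,460)))
E
```

```text
t22.70 tcp_tray mm [-14.5   1.2  45.9] tip [-12.4   1.3  21. ] 
M [[0.996, 0.001, 0.085], [0.0, -1.0, 0.001], [0.085, -0.001, -0.996]] F_tray [-6.6 -0.5  2.6] gap 0.001
scale 4.0
```

View pics/b3.png

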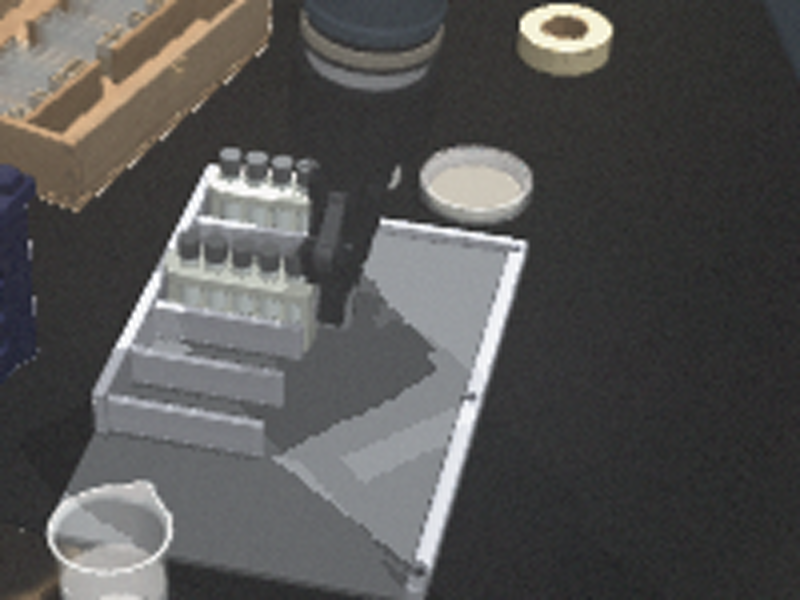

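Emit:
{"name": "play_rows", "arguments": {
  "steps": [
    [[-0.003, 0, -0.0003, 0, 0, 0], [-0.01, 0, -0.0009, 0, 0, 0], [-0.02, 0, -0.0018, 0, 0, 0], [0, 0, -0.05, 0, 0, 0], [0, 0, -0.055, 0, 0, 0], [0, 0, -0.055, 0, 0, 0], [-0.02, 0.05, 0, 0, 0, 0], [-0.02, 0.055, 0, 0, 0, 0], [-0.02, 0.055, 0, 0, 0, 0], [-0.02, 0.055, 0, 0, 0, 0]]
  ]
}}

```text
t: 24.0
tcp_pos: [0.4983, -0.3978, 0.1986]
tool_rot: [0.995, 0.087, 0.044, -0.004]
force: [0.8, 0.3, -0.7]
finger_gap: -0.001
```

Emit:
{"name": "play_rows", "arguments": {
  "steps": [
    [[0, 0.05, 0, 0, 0, 0], [0, 0.03, 0, 0, 0, 0], [0, 0, 0, 0, 0, 0]]
  ]
}}

```text
t: 24.38
tcp_pos: [0.5123, -0.4774, 0.1981]
tool_rot: [0.995, 0.086, 0.044, -0.003]
force: [0.2, 0.4, -0.5]
finger_gap: 0.001
```

```bash
python3 - <<'E'
from h import *; s=state(); shot("b4",((130,280),(260,460)))
from station import manip
p=manip.snapshot("top"); i=p["img"][180:320,280:480,::-1]; cv2.imwrite("pics/t9.png",cv2.resize(i,None,fx=4,fy=4,interpolation=cv2.INTER_CUBIC))
E
```

```text
t24.38 tcp_tray mm [-141.  -296.6  198.1] tip [-138.8 -296.6  173.2] 
M [[0.996, -0.002, 0.088], [-0.002, -1.0, -0.002], [0.088, 0.002, -0.996]] F_tray [ 0.2  0.3 -0.5] gap 0.001
scale 4.0
```

View pics/b4.png

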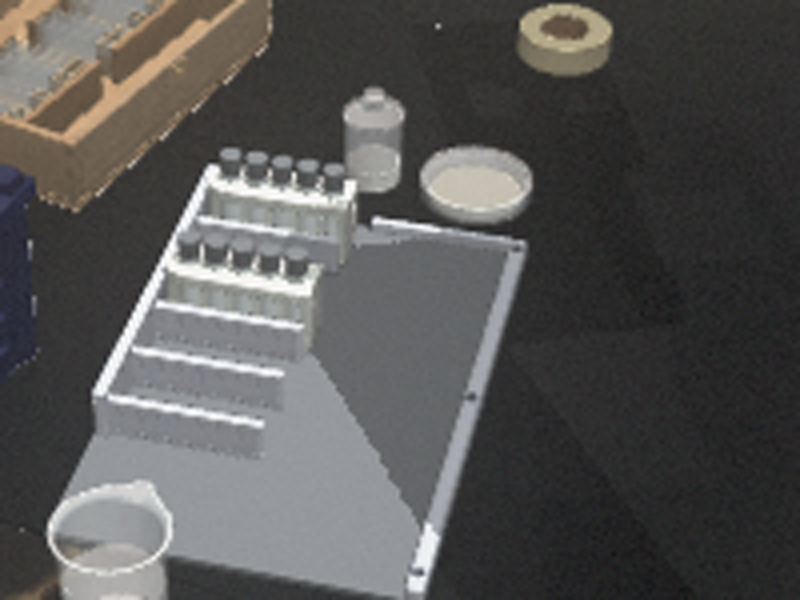

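View pics/t9.png

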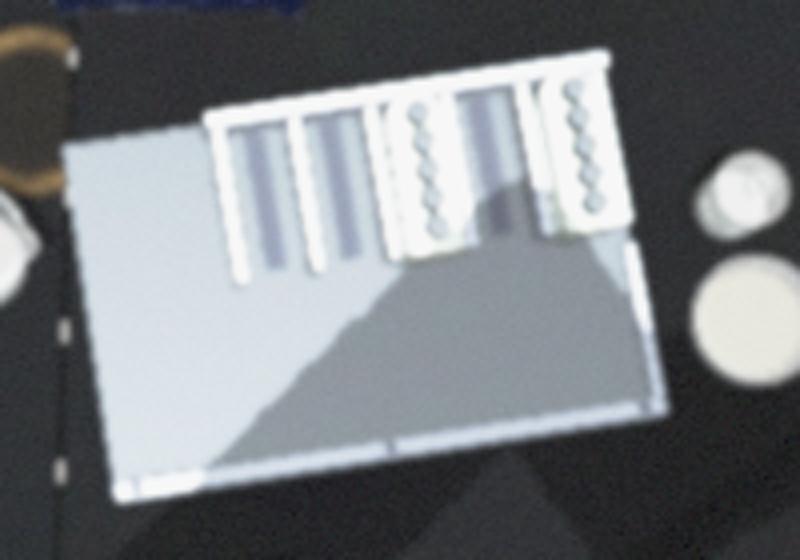

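```bash
python3 -c "
from station import manip; print(manip.sign_off())"
```

```text
the job is handed in; nothing more can be done
None
```

The tube rack is in the third lane, fully home against the back stop, and the job is handed in. The clock read about 24.4 s, against the 51 s limit.

- **Along the channel:** With the gripper shut, I pushed the rack's left side along the channel past gaps one and two. I stopped about 5 mm short, checked from both cameras, then nudged it on until it stood squarely in front of the third gap. It was centred to within about 1–1.5 mm.
- **Into the lane:** I pushed the front face until the force rose to 6.6 N. At that point the fingertip position put the face about 1.4 mm proud of the divider noses, against the 2 mm expected when home. Then I took the hand away to the right.

**Last checks:** Both cameras show the rack upright in lane three, level with the loaded rack. Lanes one, two and four are empty. The loaded rack, weighing bottle and petri dish, and the part of the beaker in view, look unmoved. The robot was touching nothing.

**Disagreements:**
- **Scene camera:** when I stopped in front of the gap, its position readings were 1–5 mm off those from the top camera. I relied on the top view, the distance to the loaded rack and the arm's own position, which agreed to about 1 mm.
- **Final angle:** in the last top view the rack may be turned about 1° in its lane, which is within its play.

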